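# Lock a camera bracket into its bayonet mouth and hold it home

## Robot

A 7-joint arm with a two-finger parallel gripper is mounted at the origin on the work surface. World frame = base frame: x ahead of the robot, y to its left, z up, the work surface at z = 0. Lengths are in mm, angles in rad, forces in N, time in s.
With the tool pointing down it reaches from about 425 to 950 mm from the base axis. Payload 4.7 kg.
Tool frame: the origin (TCP) lies between the finger pads, 19 mm behind the fingertips; this is the grasp point; z points along the fingers, y is the line along which they close (so a half turn about z gives the same grasp; the last joint's range is limited). The gripper opens to 87 mm and grips with 3 to 60 N. Pads are 19 mm wide; open, the fingers measure 117 mm over their backs; the gripper's body (75 mm by 190 mm) begins 51 mm behind the grasp point.
Start: joints at [-1.326, 0.469, -0.049, 1.532, 0.024, 1.141, -0.082], TCP at [182.473, 649.885, 241.273] pointing down, gripper open.
Joint ranges: [-2.59, 2.59], [-0.33, 1.99], [-1.39, 1.29], [0.1, 2.45], [-1.04, 4.18], [0.21, 1.99], [-2.66, 2.66]. Speed limits (rad/s): [2.57, 2.57, 3.14, 3.14, 3.14, 3.14, 3.14].

## Interface

Orientations are given as a unit quaternion [w, x, y, z].
In Python, from bench import bot, cams gives the robot as it stands.
- The arm moves only by the tool apply_moves, never from a script. Its argument "moves" is a list that holds one entry, the list of rows, each a list of 6 numbers: the shift along the tool's x, y, z normalised to -1 to 1, where 1 is 0.25 m, then the turn, a rotation vector about the tool's x, y, z normalised to -1 to 1, where 1 is 90 degrees. In form: [[[dx, dy, dz, rx, ry, rz], ...]]. A call has 1 to 5 rows; each row is the pose to reach, as a shift and turn from the pose commanded when the call began, along the tool's axes at that moment; what a row does not reach only later rows make up. A row lasts 1/8 s, in which the tool goes at most 62.5 mm and 10.7 degrees, less where a joint would pass 70% of its speed; a pose out of reach is approached as far as the arm can. A call with a number of a shift or a turn outside -1 to 1 is refused whole. A call with a gripper value outside its range is refused whole. "grip" is the opening, from 0 (shut) to 1 (fully open), set as the call begins (left out, the last holds). The fingers move at their own pace and stop on an object; "grip_force" is the grip in N (left out, the last holds). Time passes only in rows, so rows that repeat a pose let the fingers close. It gives the time, the measured TCP pose, the force, the opening and the grip force at its end, in the units of the state.
- bot.get_obs(): the state, without advancing time (a new reading comes with each control period).
- cams.camera(name): name is "scene" or "top"; returns (picture, depth): 400x640x3 uint8, red, green, blue; 400x640 float32, mm along the optical axis (not along the pixel's ray), 0 where there is no reading.
- cams.get_calibration(name): a dict with "mtx" (3x3 intrinsics, pixels), "rvec" (rotation vector, rad) and "tvec" (3), from world to camera coordinates, as OpenCV has them. Camera axes: x right, y down, z forward; pixel columns grow to the right and rows downward; lengths in mm; the calibration is good to about 2 mm. A picture is of the moment at which its call begins. get_calibration takes no time and is no camera call.
- bot.job_done(): hands the job in; it is judged then, once.
The state is a dict: "clock": time; "joint_pos": joint angles; "joint_vel": joint speeds; "joint_efforts": joint torques, N m; "eef_pos": TCP position; "tool_rot": TCP orientation; "contact_force": force on the tool from outside, world axes, zero at the start; "wrist_torque": the same for the moment, N m; "opening": opening from 0.0 (shut) to 1.0 (fully open); "finger_force": force on a finger pad.
Only numpy, scipy, OpenCV 4.12 (cv2) and the standard library are available. Lean on these libraries where they do the work, as an engineer would, in place of code of your own. Each camera call takes 0.05 s, during which the arm holds its last target. There are 200 camera calls.

## Task

Take the swivel bracket out of its grey holder and set its bayonet foot into the open mouth of the camera housing clamped on the bench, lugs in the slots. Push it down against the spring until the collar is flush with the rim, twist it a quarter turn clockwise (seen from above), and finish while still gripping it and holding it pressed flush and turned, so that the locking screw could be driven; do not let go. Leave the finished camera, the wall plate and the screwdriver where they are.

Things in the scene. Friction and masses are not known exactly. Their poses are not given: they have to be found in the camera images.
- bracket: Loose white bracket, 73 mm tall, about 0.12 kg, standing upright with its foot in the grey holder's hole. Origin: centre of the foot's underside; z up its axis. Upward: foot z 0 to 20 mm; round collar, radius 30, z 20 to 24; neck, radius 11, to z 31; rectangular head to z 73, 40 long (x) by 28 wide (y). The collar hides the foot from above, but the head's long side shows the lugs' direction.
- bracket_head (a point): Point to grip: centre of the bracket's head, on its axis, 50 mm above its origin (55 mm above the bench at the start), axes as the bracket. Close the fingers along y, over the 28 mm width; with the TCP here the fingertips clear the collar by 7 mm.
- foot (a point): On the bracket's axis, 10 mm above its underside, axes as the bracket. Aluminium foot: radius 14 mm, its lowest 10 mm 23 mm (x) by 16 mm (y), cut through along y by a key slot 10 mm wide and 10 mm deep. Two lugs along +x and -x reach out to radius 22 mm, 8 mm wide, from the level of this point down to 6 mm below. A half turn makes no difference.
- holder: Fixed grey block 90 x 90 x 25 mm, origin at the centre of its underside. The bracket's collar rests on its top with the foot in a round 47 mm hole, so the bracket's origin starts 5 mm above the bench. Lift it at least 25 mm straight up to clear, and carry it 40 mm or more above the bench.
- housing: The camera housing: fixed upright white cylinder of radius 36 mm, 80 mm high, open at the top, on a 100 x 100 mm aluminium plate 12 mm thick, edges along its x and y. Origin: centre of the underside. Inside is a steel spring disc, its top at rest 8 mm below the rim, with an upright key 7 mm (x) by 20 mm (y), 7 mm high, which enters the slot under the bracket's foot.
- mouth (a point): Centre of the housing's mouth at rim height, 80 mm above the bench; axes as the housing. Hole of radius 16.5 mm between two lips 6 mm thick, with slots 13.5 mm wide to +x and -x for the lugs: enter with the bracket's x along this x, either way. Bracket origin 8 mm below here meets the disc, 16 mm frees the lugs to turn, 20 mm is collar on rim. After the quarter turn its x lies along this y.
- plunger (a joint): Travel of the spring disc in m: 0 at rest, grows as it is pressed down; 0.008 frees the lugs below the lips, 0.012 is collar flush on the rim, stop at 0.014. Spring force about 3 N at 0, 9 N at 0.012. If not held down it pushes the turned bracket back up against the lips, 4 mm short of flush.
- drive (a joint): Turn of the key on the disc in rad: 0 at rest, grows clockwise seen from above, cannot go the other way, stop at 1.6. The return spring gives about 0.02 N m at rest and 0.14 N m at a quarter turn, and turns the bracket back if not held. The key has play in the foot's slot and lags the bracket by up to about 0.2 rad.
- finished_camera: Loose bystander: white closed cylinder of radius 36 mm, 80 mm high, with an identical collar and head already on top (133 mm tall overall), standing on the bench to the right of the work without any plate below. Origin: centre of its underside. Leave alone.
- wall_plate: Loose bystander: white disc of radius 32 mm with a stem and ball on top, 64 mm tall, standing on the bench to the left. Origin: centre of its underside. Leave alone.
- screwdriver: Loose bystander: screwdriver lying on the bench beyond the work, far from the robot. Leave alone.
Things that resemble listed ones, but are neither listed nor needed, are in the scene too. Leave any black or red look-alike of the bracket alone.

How it is judged:
By the outcome, as a careful person would: the job done as asked, in the order asked, and still so for the second after the job is handed in, while the arm keeps its last pose, push and grip.
It also fails if it takes over 42 s, if anything falls off the work surface, if the arm or the gripper's body presses on something with over 40 N, if the wrist force passes 120 N, or if a joint passes its speed limit or range.

## Working session

There is one attempt and no reset: what is moved stays moved. The work goes in short steps, Python scripts to look and compute and a tool call to move; the robot and the scene stay as the last step left them, time stands still between calls to the robot, and variables do not carry over. Pictures are saved under pics/ and viewed, at most 10 in all, crops included, and the job is handed in when it is done.

Besides the shell and the picture viewer there is one more tool, called after "Request:" as a command line: name --argument value ..., lists and objects as JSON in quotes. apply_moves: Moves the arm, as the interface text tells. Its arguments: {"type":"object","properties":{"moves":{"type":"array"},"grip":{"type":"number"},"grip_force":{"type":"number"}},"required":["moves"]}

```bash
mkdir -p pics
cat > h.py <<'E'
import numpy as np, cv2
from bench import bot, cams
from scipy.spatial.transform import Rotation as R
def cal(n):
    c=cams.get_calibration(n); K=np.array(c["mtx"],float).reshape(3,3)
    Rm=cv2.Rodrigues(np.array(c["rvec"],float).reshape(3,1))[0]; t=np.array(c["tvec"],float).ravel()
    return K,Rm,t
def cloud(n,d):
    K,Rm,t=cal(n); v,u=np.mgrid[:d.shape[0],:d.shape[1]]
    p=np.stack([(u-K[0,2])/K[0,0]*d,(v-K[1,2])/K[1,1]*d,d],-1)
    return (p-t)@Rm
def ray(n,uv,z):
    K,Rm,t=cal(n); o=-Rm.T@t; uv=np.atleast_2d(uv).astype(float)
    r=np.c_[(uv[:,0]-K[0,2])/K[0,0],(uv[:,1]-K[1,2])/K[1,1],np.ones(len(uv))]@Rm
    return o+r*((z-o[2])/r[:,2])[:,None]
E
python3 - <<'E'
from h import *
o=bot.get_obs(); print(o)
for n in("scene","top"):
    p,d=cams.camera(n); cv2.imwrite(f"pics/{n}0.png",p[:,:,::-1]); np.savez(f"pics/{n}0.npz",p=p,d=d)
    K,Rm,t=cal(n); print(n,K[0,0],-Rm.T@t)
E
```

```text
{'clock': 0.0, 'joint_pos': array([-1.32590125,  0.46944454, -0.04860049,  1.5337191 ,  0.02413255,
        1.14098234, -0.08230417]), 'joint_vel': array([-0.00027336, -0.00048724, -0.00145322,  0.00213098, -0.0008255 ,
       -0.00043644,  0.00090081]), 'joint_efforts': array([ 6.43008370e-04, -5.07982171e+01, -8.04872392e-02, -2.36152893e+01,
       -6.13983069e-02,  3.79608781e-02,  1.62933666e-04]), 'eef_pos': array([182.35100614, 649.30755454, 240.18667886]), 'tool_rot': array([-8.46513816e-05,  1.36447221e-01,  9.90646854e-01, -9.79586797e-04]), 'contact_force': array([-0.61966416,  0.16922318,  0.82145395]), 'wrist_torque': array([-0.00687199,  0.02321606, -0.03383587]), 'finger_force': 0.0, 'opening': 0.9998258163073814}
scene 508.5434368416819 [1200.72732825 -660.85994229 1088.41343463]
top 418.75637228371687 [ 357.49651303   -3.95772999 1322.9611744 ]
```

View pics/scene0.png

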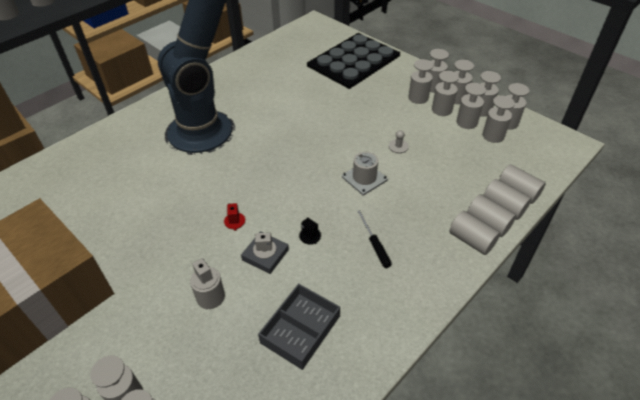

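View pics/top0.png

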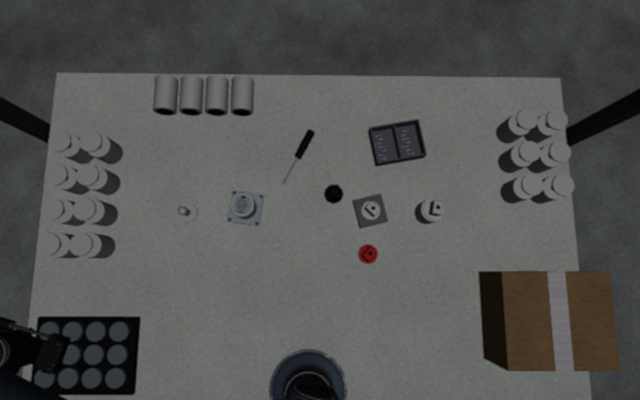

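In the top view, the possible brackets are the white one in the grey holder (371,210), a red one (368,253), a black one (333,194), and the finished camera's head (432,210). The wall plate is at (185,211) and the housing at (245,207). By the description I want the white one at (371,210). I'll check it in a close crop.

Run:
```python
from h import *
T=np.load("pics/top0.npz"); S=np.load("pics/scene0.npz")
def crop(p,u,v,h,s): return cv2.resize(p[v-h:v+h,u-h:u+h],(s,s),interpolation=cv2.INTER_CUBIC)
a=np.vstack([np.hstack([crop(T['p'],371,210,25,300),crop(T['p'],245,207,25,300)]),np.hstack([crop(S['p'],264,247,30,300),crop(S['p'],365,170,30,300)])])
cv2.imwrite("pics/crop.png",cv2.convertScaleAbs(a[:,:,::-1],alpha=1.3))
C=cloud("top",T['d']); 
for nm,(u,v) in dict(br=(371,210),ho=(245,207)).items():
    print(nm,C[v,u]); np.set_printoptions(linewidth=200)
    print(C[v-20:v+21:2,u-20:u+21:2,2].round().astype(int))
```

```text
br [ 528.93096774 -185.2415695    77.05675227]
[[   0    4    3    3   -3    6   -5    5   -2   -1    5   -5    3    1    1    5   -1   -4   -1    0   -2]
 [   5    3    2    3    5    4    2   -1    0   -1    1    5    5   -2    2   -1    5    3   -1   -1    2]
 [   0    4   -2    2   -3   -2    7    0    3   -4   -5   -2   -1   26   23   25    0    1    3    3    0]
 [  -4    1    5    4   -2    4   -3   -3   29   21 1323   25   28   27   23   27   -2    0    1    2    3]
 [   3   -4    2   -2   26   28   24   26   25   20   26   19   22   23   28   23    1    0    6   -2   -1]
 [   6   19   27   26   25   24   27   26   22   25   24   25   25   22   27   28    1    3   -1   -2    2]
 [  -3    2   24   23   25   23   26   25   28   32   76   79   31   26   31   27   28    0    4    4    4]
 [  -4    1   26   31   29   27   25   30   26   79   83   81   74   27   25   24   27   -1    3    5    5]
 [  -1   -3   30   20   24   25   28   32   76   78   83   76   76   82   23   25   28    4    6    3    0]
 [  -1    0   10   29   24   24   33   54   75   76   79   76   80   84   75   23
[... 2828 characters left out ...]
   72   59   40   20   17   13   14    1    1    2]
 [   4    0   11   15   22   15   11   13   35   50   49   36   30   11   11   14   16   16    4    5   -2]
 [   5    0   12   15   15   10   14   13   13   17   16   15   14   11   12   12   15   16    4   -1    1]
 [   3   -1    4    8   13   15   10   14   16   15   12   13   15   18   17   11   17   16    2    5    3]
 [  -4   -4    5    1   -1    3   -1    0    4    9   14   12   11   15   13   10   22   12   -2    2    3]
 [   2    0    1    2    5   -2    7    4    3    2   -1   -2    0    2    0   -2   10    1    0   -1    1]
 [   1   -2   -1   -1   -3    3    6   -1    0    7   -2    4    1   -2   -2    2   -3   -5    2   -1    0]]
```

View pics/crop.png

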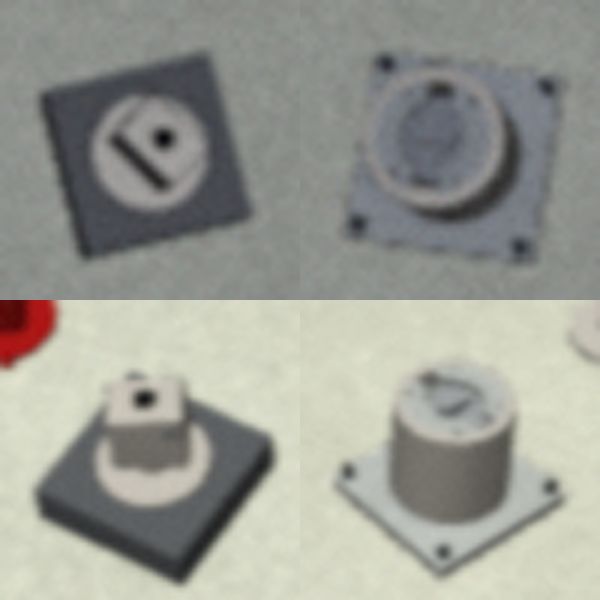

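The crop confirms that the white bracket sits in the grey holder at top (371,210), with its dark slot and screw hole on the head. The housing's slot notches show at about top (247,200) and (246,212), so its x runs roughly along world x. Next I'll average some frames and measure.

```bash
cat > m.py <<'E'
from h import *
def avg(n,k):
    P=[];D=[]
    for _ in range(k):
        p,d=cams.camera(n);P.append(p.astype(float));D.append(d)
    D=np.ma.masked_equal(np.array(D),0); return np.mean(P,0),np.ma.median(D,0).filled(0)
def rect(n,m,z,lab):
    cs=cv2.findContours(cv2.resize(m.astype(np.float32),None,fx=8,fy=8,interpolation=cv2.INTER_LINEAR).__gt__(.5).astype(np.uint8),0,1)[0]
    c=max(cs,key=cv2.contourArea)[:,0].astype(float); c=(c+.5)/8-.5
    W=ray(n,c,z)[:,:2]
    r=cv2.minAreaRect(W.astype(np.float32)); e=cv2.fitEllipse(W.astype(np.float32))
    mo=cv2.moments(W.astype(np.float32).reshape(-1,1,2)); cen=np.array([mo['m10'],mo['m01']])/mo['m00']
    th=.5*np.degrees(np.arctan2(2*mo['mu11'],mo['mu20']-mo['mu02']))
    print(n,lab,'rect',np.round(r[0],1),np.round(r[1],1),round(r[2],1),'ell',np.round(e[0],1),np.round(e[1],1),'cen',cen.round(1),'pax',round(th,1)); return W
E
python3 - <<'E'
from m import *
for n,b,hh in(("top",(371,210),(245,207)),("scene",(264,245),(365,172))):
    p,d=avg(n,8); np.savez(f"pics/{n}A.npz",p=p,d=d)
    C=cloud(n,d); Z=C[...,2]; hsv=cv2.cvtColor(p.astype(np.uint8),cv2.COLOR_RGB2HSV)
    v,u=np.mgrid[:400,:640]
    near=lambda q,r:(abs(u-q[0])<r)&(abs(v-q[1])<r)
    nb=near(b,30)&(Z>-20)&(Z<150); nh=near(hh,32)&(Z>-20)&(Z<150)
    rect(n,nb&(Z>73.5),78,"head")
    rect(n,nb&(Z>21.5)&(Z<36)&(p[...,0]<110) | nb&(Z>21.5)&(p[...,0]>=0)&near(b,10),25,"holder")
    g=p.mean(-1); rect(n,nb&(Z>23)&(g>120)&(Z<36)|nb&(Z>40),29,"collar(top only)")
    rect(n,nh&(Z>74) ,80,"rim")
    rect(n,nh&(Z>6.5),12,"plate(inc cyl)")
    print("z",np.median(Z[nb&(Z>70)]),np.median(Z[nh&(Z>74)]),np.median(Z[nh&(Z>7)&(Z<18)]), np.median(Z[nb&(Z>20)&(Z<27)]))
E
```

```text
top head rect [ 535.7 -192. ] [40.3 30.3] 44.5 ell [ 535.9 -191.4] [32.8 45.6] cen [ 535.8 -191.5] pax 49.9
top holder rect [ 536.9 -191.7] [92.7 93.1] 14.3 ell [ 536.5 -191.9] [105.8 106.1] cen [ 536.7 -191.8] pax 67.6
top collar(top only) rect [ 540.3 -197. ] [41.7 38.3] 45.0 ell [ 540.8 -196.8] [40.8 47.4] cen [ 540.7 -196.8] pax 55.4
top rim rect [543.2 200.4] [72.6 71.4] 1.6 ell [543.9 200.8] [71.5 72.3] cen [543.9 200.8] pax 33.7
top plate(inc cyl) rect [544. 201.] [103.6 102.9] 82.1 ell [544.3 201.1] [117.6 118.4] cen [544.1 201.1] pax 78.9
z 77.95928661773387 80.55572235682713 12.811192206596964 25.383612539903766
scene head rect [ 539.5 -192.2] [41.4 31.6] 43.2 ell [ 538.3 -192.1] [34.  46.8] cen [ 538.4 -191.9] pax 48.7
scene holder rect [ 537.9 -191. ] [93.9 93.3] 13.9 ell [ 540.  -192.9] [100.8 108.2] cen [ 539.2 -192.4] pax 50.6
scene collar(top only) rect [ 526.5 -180. ] [57.8 88.5] 43.6 ell [ 526.5 -183.7] [55.6 90.5] cen [ 526.7 -183.8] pax -36.6
scene rim rect [548.5 199.2] [71.8 79.5] 41.1 ell [547.  200.6] [72.3 76.8] cen [547.  200.7] pax -47.5
scene plate(inc cyl) rect [529.6 223.1] [144.1 147.3] 81.7 ell [534.2 218. ] [118.3 172. ] cen [533.8 218.1] pax -52.6
z 77.87419539060116 79.9887135557037 12.211774655069672 25.0376052301321
```

```bash
cat > go.py <<'E'
import sys
from h import *
def rel(x,y,z,yaw):
    o=bot.get_obs(); q=np.array(o['tool_rot']); A=R.from_quat(q[[1,2,3,0]])
    c,s=np.cos(np.radians(yaw)),np.sin(np.radians(yaw))
    B=R.from_matrix(np.array([[c,s,0],[s,-c,0],[0,0,-1]]))
    d=A.inv().apply(np.array([x,y,z])-o['eef_pos']); w=(A.inv()*B).as_rotvec()
    X=A.as_matrix()[:,0]
    print('clock',round(o['clock'],2),'pos',o['eef_pos'].round(1),'yaw',round(np.degrees(np.arctan2(X[1],X[0])),1),'F',o['contact_force'].round(1),'T',o['wrist_torque'].round(2),'j7',o['joint_pos'].round(2)[[4,5,6]])
    print('row',(d/250).round(4),(w/(np.pi/2)).round(4))
if __name__=="__main__":
  for a in sys.argv[1:]: rel(*map(float,a.split(',')))
E
python3 go.py 420,420,240,130 536.5,-192,140,46
```

```text
clock 0.9 pos [182.5 649.9 241.3] yaw 164.3 F [-0.2  0.5 -0.6] T [0.05 0.02 0.02] j7 [ 0.02  1.14 -0.08]
row [-1.1633 -0.6285  0.005 ] [ 1.000e-04 -0.000e+00  3.813e-01]
clock 0.9 pos [182.5 649.9 241.3] yaw 164.3 F [-0.2  0.5 -0.6] T [0.05 0.02 0.02] j7 [ 0.02  1.14 -0.08]
row [-2.2737 -2.8594  0.4048] [ 0.0000e+00 -1.0000e-04  1.3146e+00]
```

Request:
apply_moves --moves '[[[-1,-0.6,0,0,0,0.58],[-1,-0.6,0,0,0,0.58],[-1,-0.6,0,0,0,0.58],[-1,-0.6,0,0,0,0.58],[-1,-0.6,0,0,0,0.58]]]' --grip 0.7

```text
clock: 1.52
eef_pos: [385.1, 435.0, 241.7]
tool_rot: [0.0, 0.562, 0.827, 0.0]
contact_force: [-0.5, -0.1, 0.8]
opening: 0.702
finger_force: 0.0
```

```bash
python3 go.py 536.5,-192,140,46
```

```text
clock 1.52 pos [385.1 435.  241.7] yaw 111.6 F [-0.5 -0.1  0.8] T [-0.07  0.03 -0.03] j7 [-0.07  1.06 -0.47]
row [-2.5547 -0.3604  0.4074] [ 7.000e-04 -2.000e-04  7.289e-01]
```

Request:
apply_moves --moves '[[[-1,-0.14,0,0,0,0],[-1,-0.14,0,0,0,0],[-1,-0.14,0,0,0,0],[-1,-0.14,0,0,0,0],[-1,-0.14,0,0,0,0]]]'

```text
clock: 2.15
eef_pos: [445.5, 187.9, 241.8]
tool_rot: [0.0, 0.562, 0.827, 0.0]
contact_force: [-0.4, -0.4, 0.6]
opening: 0.696
finger_force: 0.0
```

Request:
apply_moves --moves '[[[-1,-0.14,0,0,0,0.55],[-1,-0.14,0,0,0,0.55],[-1,-0.14,0,0,0,0.55],[-1,-0.14,0,0,0,0.55],[-1,-0.14,0,0,0,0.55]]]'

```text
clock: 2.78
eef_pos: [506.8, -56.3, 241.8]
tool_rot: [0.001, 0.858, 0.514, 0.0]
contact_force: [-0.1, 0.3, -0.0]
opening: 0.698
finger_force: 0.0
```

```bash
python3 go.py 536.5,-192,140,46
```

```text
clock 2.77 pos [506.8 -56.3 241.8] yaw 61.9 F [-0.1  0.3 -0. ] T [ 0.01  0.11 -0.06] j7 [-0.15  1.02 -0.3 ]
row [-0.4224  0.3594  0.4085] [0.0016 0.0004 0.1768]
```

Request:
apply_moves --moves '[[[-0.423,0.36,0.2,0.0016,0.0004,0.177],[-0.423,0.36,0.4,0.0016,0.0004,0.177],[-0.423,0.36,0.408,0.0016,0.0004,0.177],[-0.423,0.36,0.408,0.0016,0.0004,0.177],[-0.423,0.36,0.408,0.0016,0.0004,0.177]]]'

```text
clock: 3.4
eef_pos: [538.0, -185.7, 139.5]
tool_rot: [-0.002, 0.918, 0.397, -0.0]
contact_force: [-0.6, 0.5, -0.6]
opening: 0.704
finger_force: 0.0
```

```bash
python3 go.py 536.5,-192,55,46
python3 - <<'E'
from h import *
p,d=cams.camera("scene"); cv2.imwrite("pics/s1.png",cv2.resize(p[150:330,150:400,::-1],None,fx=3,fy=3))
E
```

```text
clock 3.4 pos [ 538.  -185.7  139.5] yaw 46.8 F [-0.6  0.5 -0.6] T [-0.09  0.16 -0.03] j7 [-0.37  0.87 -0.15]
row [-0.0228  0.0139  0.3377] [-0.0018 -0.0007  0.0086]
```

View pics/s1.png

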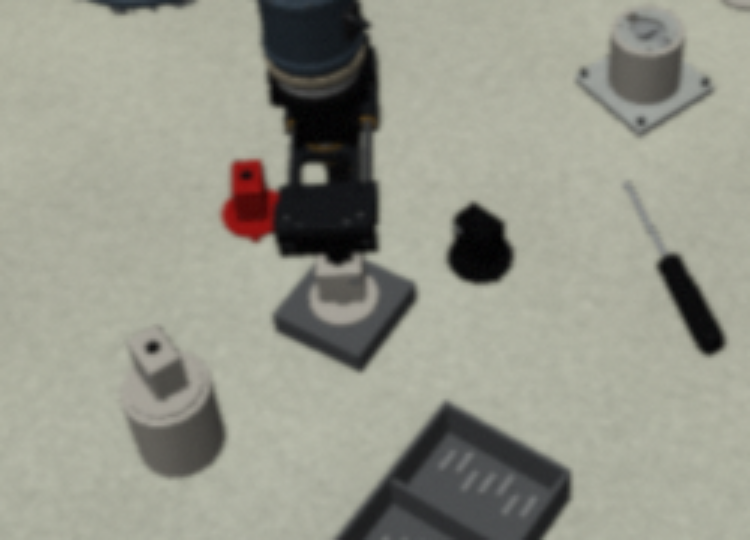

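The view shows the gripper above the white bracket (crop pixel 340,285), clear of the red and black ones. I'll correct the position, then descend.

Request:
apply_moves --moves '[[[-0.022,0.014,0.05,-0.0018,-0.0007,0.0086],[-0.022,0.014,0.14,-0.0018,-0.0007,0.0086],[-0.022,0.014,0.24,-0.0018,-0.0007,0.0086],[-0.022,0.014,0.338,-0.0018,-0.0007,0.0086],[-0.022,0.014,0.338,-0.0018,-0.0007,0.0086]]]'

```text
clock: 4.08
eef_pos: [534.8, -192.1, 53.4]
tool_rot: [-0.001, 0.921, 0.39, -0.001]
contact_force: [-0.8, 0.8, -0.2]
opening: 0.7
finger_force: 0.0
```

```bash
python3 go.py 536.5,-192,55,46
```

```text
clock 4.08 pos [ 534.8 -192.1   53.4] yaw 45.9 F [-0.8  0.8 -0.2] T [-0.12  0.09  0.05] j7 [-0.47  0.72 -0.06]
row [ 0.005   0.0048 -0.0064] [-0.0018  0.0013 -0.0006]
```

Request:
apply_moves --moves '[[[0.005,0.005,-0.006,-0.0018,0.0013,0],[0.005,0.005,-0.006,-0.0018,0.0013,0],[0.005,0.005,-0.006,-0.0018,0.0013,0],[0.005,0.005,-0.006,-0.0018,0.0013,0],[0.005,0.005,-0.006,-0.0018,0.0013,0]]]' --grip 0.1 --grip_force 10

```text
clock: 4.7
eef_pos: [537.6, -193.0, 56.5]
tool_rot: [0.001, 0.921, 0.39, 0.001]
contact_force: [-1.5, 1.1, 3.0]
opening: 0.322
finger_force: 10.0
```

Request:
apply_moves --moves '[[[0,0,0,0,0,0],[0,0,0,0,0,0],[0,0,0,0,0,0]]]' --grip 0.1 --grip_force 55

```text
clock: 5.08
eef_pos: [537.6, -192.9, 56.5]
tool_rot: [0.001, 0.921, 0.39, 0.001]
contact_force: [-1.5, 1.5, 5.1]
opening: 0.319
finger_force: 55.0
```

```bash
python3 go.py 536.5,-192,55,46
```

```text
clock 5.08 pos [ 537.6 -192.9   56.5] yaw 45.9 F [-1.5  1.5  5.1] T [ 0.32  0.56 -0.03] j7 [-0.47  0.72 -0.06]
row [-0.0004 -0.0057  0.006 ] [ 0.0015 -0.0011 -0.0009]
```

Gripped at 27.8 mm, so it's held over the 28 mm width. Next I'll lift straight up.

Request:
apply_moves --moves '[[[0,0,-0.06,0.0015,-0.001,0],[0,0,-0.16,0.0015,-0.001,0],[0,0,-0.28,0.0015,-0.001,0],[0,0,-0.4,0.0015,-0.001,0],[0,0,-0.48,0.0015,-0.001,0]]]'

```text
clock: 5.7
eef_pos: [537.8, -193.6, 178.3]
tool_rot: [0.001, 0.921, 0.39, 0.001]
contact_force: [0.7, -0.6, -1.1]
opening: 0.319
finger_force: 55.0
```

```bash
python3 go.py 544,201,176,172
```

```text
clock 5.7 pos [ 537.8 -193.6  178.3] yaw 45.9 F [ 0.7 -0.6 -1.1] T [-0.09  0.09 -0.01] j7 [-0.33  0.94 -0.18]
row [ 1.1507 -1.0809  0.0063] [ 0.0015  0.002  -1.4013]
```

Request:
apply_moves --moves '[[[0.2,-0.19,0,0,0,-0.1],[0.4,-0.38,0,0,0,-0.2],[0.6,-0.57,0,0,0,-0.3],[0.76,-0.71,0,0,0,-0.41],[0.85,-0.8,0,0,0,-0.52]]]'

```text
clock: 6.32
eef_pos: [541.5, 102.2, 176.6]
tool_rot: [0.001, 0.687, 0.727, 0.001]
contact_force: [0.4, 0.3, -0.1]
opening: 0.318
finger_force: 55.0
```

```bash
python3 go.py 544,201,176,172
```

```text
clock 6.33 pos [541.5 102.2 176.6] yaw 93.2 F [ 0.4  0.3 -0.1] T [-0.13  0.02 -0.02] j7 [-0.19  0.91 -0.02]
row [0.3942 0.0322 0.0025] [ 8.000e-04  7.000e-04 -8.754e-01]
```

Request:
apply_moves --moves '[[[0.15,0.015,0,0,0,-0.1],[0.27,0.03,0,0,0,-0.2],[0.36,0.032,0,0,0,-0.3],[0.39,0.032,0,0,0,-0.4],[0.39,0.032,0,0,0,-0.5]]]'

```text
clock: 6.95
eef_pos: [545.0, 197.3, 176.3]
tool_rot: [0.001, 0.358, 0.934, -0.0]
contact_force: [-0.1, -0.4, -0.9]
opening: 0.321
finger_force: 55.0
```

```bash
python3 go.py 544,201,176,172
```

```text
clock 6.95 pos [545.  197.3 176.3] yaw 138.1 F [-0.1 -0.4 -0.9] T [-0.07 -0.02  0.  ] j7 [-0.11  0.92  0.52]
row [0.0127 0.0084 0.0013] [-2.000e-04  9.000e-04 -3.769e-01]
```

Request:
apply_moves --moves '[[[0.0127,0.0084,0,0,0.001,-0.1],[0.0127,0.0084,0,0,0.001,-0.2],[0.0127,0.0084,0,0,0.001,-0.3],[0.0127,0.0084,0,0,0.001,-0.377],[0.0127,0.0084,0,0,0.001,-0.377]]]'

```text
clock: 7.58
eef_pos: [544.2, 199.7, 176.3]
tool_rot: [-0.0, 0.074, 0.997, -0.0]
contact_force: [-0.2, -0.2, -1.2]
opening: 0.32
finger_force: 55.0
```

```bash
python3 - <<'E'
from m import *
for n in("top","scene"):
    p,d=avg(n,6); np.savez(f"pics/{n}B.npz",p=p,d=d)
A=np.load("pics/sceneB.npz")['p'][100:220,290:450]; B=np.load("pics/topB.npz")['p'][150:270,165:325]
cv2.imwrite("pics/b.png",cv2.resize(np.vstack([A,B])[:,:,::-1],None,fx=2.5,fy=2.5,interpolation=cv2.INTER_CUBIC))
E
python3 go.py 544,201,176,172
```

```text
clock 8.18 pos [543.9 200.2 175.9] yaw 171.6 F [ 0.9 -1.2 -1.2] T [-0.03 -0.04 -0.01] j7 [-0.05  0.93  1.05]
row [ 0.0001  0.0031 -0.0006] [-0.0002 -0.0007 -0.0041][ WARN:0@9.173] global loadsave.cpp:1063 imwrite_ Unsupported depth image for selected encoder is fallbacked to CV_8U.
```

View pics/b.png

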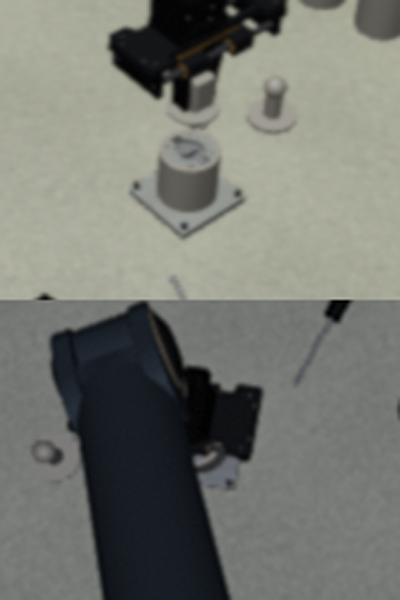

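The scene crop shows the gripped bracket's collar at (193,112), directly above the housing mouth at (190,148). I'll measure collar against rim in the scene camera.

Run:
```python
from m import *
from scipy.optimize import least_squares
f=np.load("pics/sceneB.npz"); p,d=f['p'],f['d']; C=cloud("scene",d); Z=C[...,2]; g=p.mean(-1)
v,u=np.mgrid[:400,:640]; win=(abs(u-367)<28)&(v>110)&(v<220)
def fit(W,r):
    s=least_squares(lambda c:np.hypot(*(W-c).T)-r,W.mean(0),loss='soft_l1'); return s.x.round(1),np.abs(s.fun).mean().round(2)
# collar top face points & head
for lo,hi,nm in((136,156,'collar'),(74,86,'rim'),(185,210,'headtop?')):
    m=win&(Z>lo)&(Z<hi)&(g>70)&(abs(C[...,0]-544)<60)&(abs(C[...,1]-200)<60)
    print(nm,m.sum(),C[m].mean(0).round(1) if m.any() else '', u[m].min(),u[m].max(),v[m].min(),v[m].max())
m=win&(Z>136)&(Z<156)&(g>70)&(np.hypot(C[...,0]-544,C[...,1]-200)<40)
# lower boundary per column of collar -> bottom edge plane z
cols=[c for c in np.unique(u[m])]
lb=np.array([(c,v[m&(u==c)].max()+.5) for c in cols]); 
for z in(144.5,146):
    W=ray("scene",lb[2:-2],z)[:,:2]; print('collar lower edge',z,fit(W,30))
m2=win&(Z>75)&(Z<86)&(np.hypot(C[...,0]-546,C[...,1]-200)<42)
# rim top-face front edge: intensity step; left/right extents of wall
W=C[win&(Z>20)&(Z<74)&(np.hypot(C[...,0]-546,C[...,1]-200)<45)][:,:2]; print('wall',len(W),fit(W,36))
W=C[m][:,:2]; print('collar pts',len(W),W.min(0).round(),W.max(0).round())
print('lr collar',ray("scene",[[u[m].min()-.5,np.median(v[m])],[u[m].max()+.5,np.median(v[m])]],147).round(1))
```

```text
collar 128 [554.1 190.9 148.5] 357 377 138 150
rim 311 [547.  200.7  79.5] 354 378 152 169
headtop? 70 [560.5 199.3 194.6] 366 378 124 137
collar lower edge 144.5 (array([580. , 158.6]), np.float64(4.47))
collar lower edge 146 (array([581. , 157.3]), np.float64(4.46))
wall 371 (array([544.6, 203.8]), np.float64(3.31))
collar pts 128 [516. 172.] [575. 228.]
lr collar [[531.3 172.8 147. ]
 [573.9 212.5 147. ]]
```

Run:
```python
from m import *
f=np.load("pics/sceneB.npz"); p,d=f['p'],f['d']; Z=cloud("scene",d)[...,2]; g=p.mean(-1)
K,Rm,t=cal("scene")
def pr(x,y,z,r):
    a=np.linspace(0,6.28,361); P=np.c_[x+r*np.cos(a),y+r*np.sin(a),0*a+z]@Rm.T+t
    q=P@K.T; q=q[:,:2]/q[:,2:]; return q.min(0).round(1),q.max(0).round(1)
b=176-51.5
print('rim pred',pr(543.9,200.8,80,36)); print('collar top',pr(543.9,200.2,b+24,30),'bot',pr(543.9,200.2,b+20,30))
print(g[144,350:384].round().astype(int)); print(g[147,350:384].round().astype(int)); print('col 366',g[136:176,366].round().astype(int)); print(Z[136:176,366].round().astype(int)); print(g[161,348:386].round().astype(int))
```

```text
rim pred (array([352.7, 151.3]), array([377.7, 168.4]))
collar top (array([355.6, 134.8]), array([377.2, 149.1])) bot (array([355.6, 135.9]), array([377.1, 150.2]))
[162 163 163 164 163 162 158 153 153 154 153 142 116  87  85 100 107 103
 101 107 125 140 148 153 154 152 148 147 157 163 165 164 165 165]
[166 167 167 166 166 166 164 160 150 140 140 146 151 153 155 155 154 155
 154 154 154 153 150 145 137 134 144 159 165 167 167 165 164 165]
col 366 [ 61  62  62  65  66  67  71  79 107 141 153 154 149 124 108 127 145 145
 144 133 108 112 124 126 110  86  92 120 141 140 133 141 126 100  88  87
  87  86  86  85]
[185 179 176 173 168 167 162 158 149 150 149 149 148 147 127  -1  82  79
  80  81  77  72  73  81  78  81  75  74  80  81  79  79  80  76  73  66
  65  59  56  52]
[168 169 170 170 165 150 143 150 150 150 148 146 141 132 119 111 108  95
  86  90 106 120 126 130 137 142 140 143 150 152 158 169 172 172 172 173
 173 172]
```

Collar and rim line up to within about 1 mm in the same camera, so I'll descend to just above the mouth.

Request:
apply_moves --moves '[[[0,0.003,0.04,0,-0.0007,-0.004],[0,0.003,0.1,0,-0.0007,-0.004],[0,0.003,0.14,0,-0.0007,-0.004],[0,0.003,0.164,0,-0.0007,-0.004],[0,0.003,0.164,0,-0.0007,-0.004]]]'

```text
clock: 8.8
eef_pos: [543.7, 200.8, 134.2]
tool_rot: [-0.001, 0.07, 0.998, -0.0]
contact_force: [-0.4, -0.1, -0.5]
opening: 0.321
finger_force: 55.0
```

```bash
python3 go.py 544,200.8,124,172
```

```text
clock 8.8 pos [543.7 200.8 134.2] yaw 172.0 F [-0.4 -0.1 -0.5] T [ 0.03 -0.    0.01] j7 [-0.06  0.84  1.06]
row [-0.0012  0.0002  0.041 ] [-0.0005 -0.0006 -0.    ]
```

Request:
apply_moves --moves '[[[-0.001,0,0.01,0,0,0],[-0.001,0,0.02,0,0,0],[-0.001,0,0.03,0,0,0],[-0.001,0,0.038,0,0,0],[-0.001,0,0.038,0,0,0]]]'

```text
clock: 9.43
eef_pos: [544.1, 200.9, 125.2]
tool_rot: [-0.0, 0.07, 0.998, -0.0]
contact_force: [0.5, -0.0, -1.0]
opening: 0.319
finger_force: 55.0
```

```bash
python3 go.py 544,200.8,124,172
```

```text
clock 9.43 pos [544.1 200.9 125.2] yaw 172.0 F [ 0.5 -0.  -1. ] T [ 0.02 -0.02  0.  ] j7 [-0.06  0.82  1.06]
row [ 0.0003 -0.0003  0.0049] [-0.0003 -0.0002  0.    ]
```

There's no contact force, and the foot is about 6 mm into the mouth with the lugs in the slots. I'll press on.

Request:
apply_moves --moves '[[[0,0,0.008,0,0,0],[0,0,0.016,0,0,0],[0,0,0.024,0,0,0],[0,0,0.032,0,0,0],[0,0,0.032,0,0,0]]]'

```text
clock: 10.05
eef_pos: [544.4, 201.0, 117.6]
tool_rot: [0.0, 0.07, 0.998, 0.0]
contact_force: [0.2, -0.2, 3.4]
opening: 0.316
finger_force: 55.0
```

```bash
python3 go.py 544,200.8,111.5,172
```

```text
clock 10.05 pos [544.4 201.  117.6] yaw 172.0 F [ 0.2 -0.2  3.4] T [-0.06  0.2   0.01] j7 [-0.06  0.81  1.06]
row [ 0.0015 -0.0011  0.0246] [ 0.      0.0002 -0.    ]
```

Request:
apply_moves --moves '[[[0,0,0.008,0,0,0],[0,0,0.014,0,0,0],[0,0,0.02,0,0,0],[0,0,0.024,0,0,0],[0,0,0.024,0,0,0]]]'

```text
clock: 10.68
eef_pos: [544.5, 201.0, 111.9]
tool_rot: [0.0, 0.07, 0.998, 0.0]
contact_force: [-1.5, -1.5, 7.4]
opening: 0.315
finger_force: 55.0
```

Request:
apply_moves --moves '[[[0,0,0.003,0,0,0],[0,0,0.006,0,0,0],[0,0,0.006,0,0,0]]]'

```text
clock: 11.05
eef_pos: [544.5, 201.0, 111.5]
tool_rot: [0.0, 0.07, 0.998, 0.0]
contact_force: [-4.1, -1.5, 13.2]
opening: 0.318
finger_force: 55.0
```

Flush at TCP z of about 111.6, with force rising to 13 N. Next is the clockwise twist (+tool z).

Request:
apply_moves --moves '[[[0,0,0,0,0,0.07],[0,0,0,0,0,0.14],[0,0,0,0,0,0.21],[0,0,0,0,0,0.28],[0,0,0,0,0,0.35]]]'

```text
clock: 11.68
eef_pos: [544.3, 201.1, 111.5]
tool_rot: [-0.0, 0.339, 0.941, 0.0]
contact_force: [-4.7, -2.8, 14.7]
opening: 0.319
finger_force: 55.0
```

```bash
python3 go.py 544,200.8,111.5,82
```

```text
clock 11.68 pos [544.3 201.1 111.5] yaw 140.3 F [-4.7 -2.8 14.7] T [-0.23  1.02  0.2 ] j7 [-0.15  0.79  0.59]
row [ 0.0003 -0.0018 -0.    ] [ 2.00e-04 -3.00e-04  6.48e-01]
```

Request:
apply_moves --moves '[[[0,0,0,0,0,0.07],[0,0,0,0,0,0.14],[0,0,0,0,0,0.21],[0,0,0,0,0,0.28],[0,0,0,0,0,0.35]]]'

```text
clock: 12.3
eef_pos: [544.3, 202.3, 111.5]
tool_rot: [-0.0, 0.582, 0.814, 0.001]
contact_force: [-4.4, 0.9, 13.6]
opening: 0.32
finger_force: 55.0
```

Request:
apply_moves --moves '[[[0,0,0,0,0,0.07],[0,0,0,0,0,0.14],[0,0,0,0,0,0.21],[0,0,0,0,0,0.28],[0,0,0,0,0,0.3]]]'

```text
clock: 12.92
eef_pos: [544.6, 202.1, 111.5]
tool_rot: [-0.0, 0.755, 0.656, 0.001]
contact_force: [-3.5, 1.0, 14.8]
opening: 0.32
finger_force: 55.0
```

```bash
python3 - <<'E'
from m import *
p,d=avg("scene",3); cv2.imwrite("pics/e.png",cv2.resize(p[110:220,300:440,::-1].astype(np.uint8),None,fx=5,fy=5,interpolation=cv2.INTER_CUBIC))
E
python3 go.py 544,200.8,111.5,82
```

```text
clock 13.07 pos [544.6 202.1 111.5] yaw 82.1 F [-3.4  0.2 13.5] T [0.06 0.97 0.12] j7 [-0.32  0.81 -0.27]
row [-0.0053 -0.0016  0.    ] [ 0.0003 -0.0012  0.0007]
```

View pics/e.png

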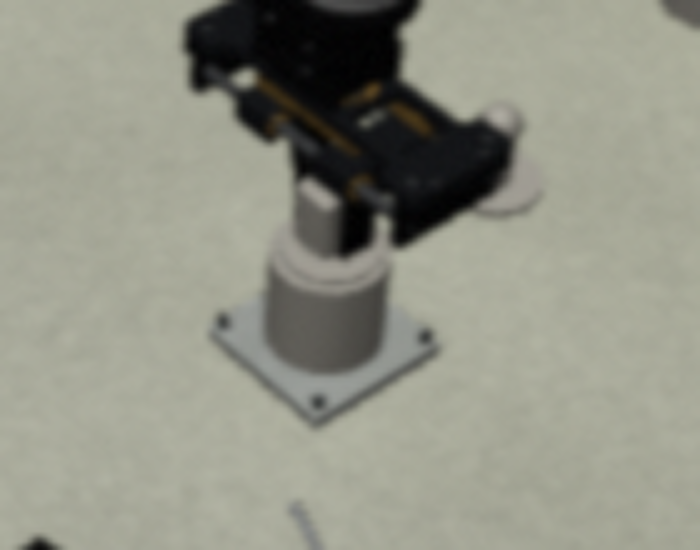

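The bracket's collar sits on the rim at crop pixel (330,260), and the head has turned about 90°. The neighbouring wall plate at (510,160) is untouched. I'll press slightly harder for margin, then check once more and hand in.

Request:
apply_moves --moves '[[[0,0,0.003,0,0,0.01],[0,0,0.005,0,0,0.01],[0,0,0.005,0,0,0.01],[0,0,0.005,0,0,0.01],[0,0,0.005,0,0,0.01]]]'

```text
clock: 13.7
eef_pos: [544.6, 202.1, 111.5]
tool_rot: [-0.001, 0.759, 0.651, 0.001]
contact_force: [-7.0, -0.1, 21.7]
opening: 0.315
finger_force: 55.0
```

```bash
python3 - <<'E'
from m import *
p,d=avg("scene",6); C=cloud("scene",d); Z=C[...,2]; v,u=np.mgrid[:400,:640]; g=p.mean(-1)
m=(np.hypot(C[...,0]-546,C[...,1]-201)<26)&(Z>77)&(Z<92)&(v>158); print('collar top z',m.sum(),np.median(Z[m]))
m=(np.hypot(C[...,0]-546,C[...,1]-201)<32)&(Z>94)&(Z<128)&(g>95)&(v<163)
q=C[m]; q=q-q.mean(0); _,s,V=np.linalg.svd(q[:,:2]); print('head face dir',m.sum(),np.degrees(np.arctan2(V[0,1],V[0,0])),s)
E
python3 go.py 544,200.8,111.5,82
```

```text
collar top z 69 84.29684675222627
head face dir 22 22.956736757217765 [80.07332152 34.84551453]
clock 14.0 pos [544.6 202.1 111.5] yaw 81.2 F [-7.1  0.6 22.7] T [-0.21  1.65  0.23] j7 [-0.32  0.81 -0.28]
row [-0.0055 -0.0016 -0.0002] [ 0.     -0.0017 -0.0089]
```

The collar top measures 84.3 mm against the 84 expected when flush. The TCP no longer moves under extra push (22 N), the yaw is a quarter turn from entry, and the grip holds at 55 N. I'm handing it in.

```bash
python3 -c "
from bench import bot
print(bot.job_done())"
```

```text
the job is handed in; nothing more can be done
None
```

The bracket is in the camera housing, pressed flush (collar top measured at 84.3 mm, 84 expected), turned a quarter turn clockwise and still gripped and held down; I handed the job in at about 14 s on the clock, with no verdict returned.

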